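# Pin the washer's levelling shim pack

## Robot

A 7-joint arm with a two-finger parallel gripper is mounted at the origin on the work surface. World frame = base frame: x ahead of the robot, y to its left, z up, the work surface at z = 0. Lengths are in m, angles in rad, forces in N, time in s.
With the tool pointing down it reaches from about 0.4 to 0.85 m from the base axis. Payload 4.5 kg.
Tool frame: the origin (TCP) lies at the very end of the fingers, on their centre line; the grasp point (between the pads) lies 19 mm behind it (grasp_offset is the distance from the TCP to the grasp point, in m); z points along the fingers, x is the direction in which the jaws open and shut, and the axes are right-handed (so a half turn about z gives the same grasp; the last joint's range is limited). The gripper opens to 88 mm and grips with 3 to 60 N. Pads are 18 mm wide; open, the fingers measure 123 mm over their backs; the gripper's body (75 mm by 187 mm) begins 45 mm behind the grasp point.
Start: joints at [1.34, 0.689, -0.195, 1.565, 0.157, 0.902, -0.215], TCP at [0.164, -0.603, 0.239] pointing down, gripper open.
Joint ranges: [-3.01, 3.01], [-0.46, 2.08], [-1.47, 1.51], [0.13, 2.56], [-1, 4.14], [0.04, 2.09], [-2.66, 2.66]. Speed limits (rad/s): [2.57, 2.57, 3.14, 3.14, 3.14, 3.14, 3.14].

## Interface

Orientations are given as a rotation vector (axis times angle).
In Python, from bench import * gives the robot as it stands.
- The arm moves only by the shell command python3 -m handwheel 'ROWS' [FORCE]. ROWS is JSON, a list of rows, each a list of 3 entries, a list of its own where there are three numbers: the turn, a rotation vector about the world's x, y, z in rad, then the shift along the world's x, y, z in mm, then the finger opening in mm, from 0 to 88.1. A call has 1 to 5 rows; each row shifts and turns the pose as measured when the row begins; what a row does not reach is not made up. A row lasts 1/10 s, in which the tool goes at most 50 mm and 8.59 degrees, less where a joint would pass 70% of its speed; a pose out of reach is approached as far as the arm can. A call is refused whole if a number of a shift passes 50 or a number of a turn 0.15, either way. A call with a gripper value outside its range is refused whole. The fingers move at their own pace and stop on an object; FORCE is the grip in N (left out, the last holds). Time passes only in rows, so rows that do not move let the fingers close. It gives the time, the measured TCP pose, the force and the opening at its end, in the units of the state.
- observe(): the state, without advancing time (a new reading comes with each control period).
- grab_frame(name): name is "scene" or "top" or "wrist"; returns the picture (420x560x3 uint8, red, green, blue); there is no depth.
- camera_params(name): a dict with "vfov" (degrees; the focal length in pixels is half the picture's height over the tangent of half this angle, whatever the lens; pixels are square), "cx", "cy" (the principal point, pixels), "cam_to_world" (4x4, takes a point from camera to world coordinates); the wrist camera has in their place "T_tool_cam" (4x4, takes a point from camera to tool coordinates, whose origin is the TCP and whose axes are the tool frame's). Camera axes: x right, y down, z forward; pixel columns grow to the right and rows downward; lengths in m; the calibration is good to about 2 mm. A picture is of the moment at which its call begins: read the wrist's pose just before it. camera_params takes no time and is no camera call.
- finish_job(): hands the job in, once; it reports no verdict.
The state is a dict: "t": time; "joint_positions": joint angles; "qvel": joint speeds; "tau": joint torques, N m; "eef_pos": TCP position; "orientation": TCP orientation; "ft_force": force on the tool from outside, world axes, zero at the start; "ft_torque": the same for the moment, N m; "finger_gap": finger opening in m.
Only numpy, scipy, OpenCV 4.12 (cv2) and the standard library are available. Lean on these libraries where they do the work, as an engineer would, in place of code of your own. Each camera call takes 0.05 s, during which the arm holds its last target.

## Task

The three loose ring shims on the washing machine's levelling foot have slipped out of line. Square them up on the foot, then take the red-handled locking pin from the green holder and pass it down through all three shims into the off-centre bush inside the foot, feeling gently for the hole and never forcing the pin, until its handle sits fully home on the top shim. Let go and leave everything else where it is.

Things in the scene. Friction and masses are not known exactly. Their poses are not given: they have to be found in the camera images.
- foot: Levelling foot, fixed: yellow round flange 90 mm in diameter, 12 mm high, and on it a steel stem 48 mm in outer diameter, stepped to 42 mm for its top 6 mm, with a mouth 26 mm wide; the stem's flat top is 40 mm above the shelf. Origin: on the stem's axis at the underside, z up
- stem_top (a point): Centre of the stem's mouth, 40 mm above the foot's origin. 6 mm below it lies the flat top of a brass bush with an upright hole 13.5 mm wide and 22 mm deep, whose axis is 5.5 mm off the stem's axis. In which direction is not measured and differs each time (not tied to the foot's yaw). The bush is stiff to turn; press it with the pin by at most 30 N
- shim_low: Bottom shim, loose orange plastic ring lying on the stem's top: 50 mm outer diameter, 15 mm hole, 10 mm thick, about 50 g. Origin: centre of its underside
- shim_mid: Middle shim, loose white ring lying on the orange one, same size. Origin: centre of its underside
- shim_top: Top shim, loose blue ring lying on the white one, same size; its upper face is 70 mm above the shelf. Origin: centre of its underside. At the start the rings are each 4 to 9 mm off the foot's axis
- pin: Locking pin, about 120 g, upright in the holder: red block handle 26 mm along its x, 20 mm along its y, 38 mm high; below it a steel rod 12 mm in diameter, 52 mm long, nose tapered to 9 mm over the last 3 mm. Origin: centre of the handle's underside, z up. Fully home the underside lies on the top shim, the nose 16 mm deep in the bush. Press shims with it by at most 30 N
- pin_tip (a point): Centre of the rod's nose end, 52 mm below the pin's origin
- holder: Fixed green block 64 x 64 mm and 58 mm high with an upright 15 mm hole in its centre in which the pin stands, the handle's underside on the block's top. Origin: centre of its underside
- detergent: Bystander: capped purple detergent bottle, 84 mm in diameter, 230 mm high, origin at its underside
- tin: Bystander: round aluminium tin with twist lid, 94 mm in diameter, 66 mm high, origin at its underside
- scoop: Bystander: white plastic scoop, cup 60 x 50 x 35 mm with a handle 90 mm long to its -x, origin under the cup
- brush: Bystander: nylon brush 180 mm long lying on the shelf
- wrench: Bystander: flat steel wrench 160 mm long lying between foot and holder
- cup: Bystander: clear jar of stain remover tablets with a blue lid, 74 mm in diameter, 75 mm high, origin at its underside
Things that resemble listed ones, but are neither listed nor needed, are in the scene too. Several things have the shape of the foot; the one meant has the colours described above.

How it is judged:
On the way, in this order (a step that is already met when the one before it is completed fails the run):
1. the three shims are in line with one another, still stacked on the foot (horizontal distance between shim_low and shim_mid below 0.0035 m and horizontal distance between each of shim_mid, shim_low and shim_top below 0.0035 m), for 0.1 s.
2. the pin's nose, through all three shims, has entered the bush (z of pin_tip in the frame of foot below 0.03 m and horizontal distance between pin_tip and foot below 0.01 m and horizontal distance between pin and shim_top below 0.004 m), for 0.1 s.
At the end, for the whole second after the job is handed in: The pin stands upright (within 0.08 rad), released and at rest in the bush, its nose at most 20.5 mm above the foot's underside (18 when home), through all three shims, which lie flat on the foot in their first order (heights within 3 mm) and within 4 mm of its axis (z of pin_tip in the frame of foot below 0.0205 m and horizontal distance between pin_tip and foot below 0.0085 m and angle between pin's own z axis and vertical below 0.08 rad and linear speed of pin below 0.02 m/s and horizontal distance between pin and shim_low below 0.004 m and horizontal distance between pin and shim_mid below 0.004 m and horizontal distance between pin and shim_top below 0.004 m and z of shim_low in the frame of foot between 0.037 and 0.043 m and z of shim_mid in the frame of foot between 0.047 and 0.053 m and z of shim_top in the frame of foot between 0.057 and 0.063 m); the robot touches nothing.
It fails at once if the pin is pressed on the foot or bush with more than 30 N (contact force between pin and foot above 30 N).
It fails at once if the pin is pressed on a shim with more than 30 N (contact force between pin and shim_low above 30 N or contact force between pin and shim_mid above 30 N or contact force between pin and shim_top above 30 N).
It fails at once if a bystander is moved by more than 20 mm (distance of any of detergent, tin, scoop, brush, wrench, cup from where it was at the start of the episode above 0.02 m).
It fails at once if a shim falls off the foot (height (world z) of any of shim_low, shim_mid, shim_top below 0.03 m).
It also fails if it takes over 70 s, if anything falls off the work surface, if the arm or the gripper's body presses on something with over 40 N, if the wrist force passes 120 N, or if a joint passes its speed limit or range.

## Working session

There is one attempt and no reset: what is moved stays moved. The work goes in short steps, Python scripts to look and compute and a shell command to move; the robot and the scene stay as the last step left them, time stands still between calls to the robot, and variables do not carry over. Pictures are saved under pics/ and viewed, and the job is handed in when it is done.

```bash
ls; mkdir -p pics
python3 - <<'E'
from bench import *
import cv2
for n in ["scene","top","wrist"]:
    s=observe(); im=grab_frame(n); cv2.imwrite(f"pics/{n}0.png",im[:,:,::-1])
    print(n,camera_params(n))
print(observe())
E
```

```text
pics
scene {'vfov': 47.11337866879248, 'cx': 283.4163147284298, 'cy': 209.6072086841096, 'cam_to_world': array([[ 0.54788403,  0.67605012, -0.49272642,  1.08158021],
       [ 0.83653933, -0.44628059,  0.31786095, -0.35357435],
       [-0.00500431, -0.58633597, -0.81005252,  0.95798522],
       [ 0.        ,  0.        ,  0.        ,  1.        ]])}
top {'vfov': 51.72452894871268, 'cx': 281.2059064049588, 'cy': 214.59452672935072, 'cam_to_world': array([[-0.00110215, -0.98180618,  0.18988264,  0.35110485],
       [-0.99979414,  0.00492884,  0.01968184, -0.00793678],
       [-0.02025965, -0.18982186, -0.9816095 ,  1.09702322],
       [ 0.        ,  0.        ,  0.        ,  1.        ]])}
wrist {'vfov': 70.36529229016115, 'cx': 277.6807427001947, 'cy': 211.72476417948351, 'T_tool_cam': array([[ 9.99999915e-01,  2.05123609e-04, -3.56440127e-04,
         2.37137196e-04],
       [-7.93054070e-05,  9.46644236e-01,  3.22280443e-01,
        -8.38710691e-02],
       [ 4.03529320e-04, -3.22280388e-01,  9.46644172e-01,
        -1.44598488e-01],
       [ 0.00000000e+00,  0.00000000e+00,  0.00000000e+00,
         1.00000000e+00]])}
{'t': 0.15, 'joint_positions': array([ 1.33979456,  0.68980076, -0.19455255,  1.56609308,  0.1573268 ,
        0.90249817, -0.21508457]), 'qvel': array([-0.00142956, -0.00181946, -0.001247  , -0.00355788,  0.00012807,
        0.00012674,  0.00036288]), 'tau': array([-2.15015156e-03, -5.27860308e+01, -1.26904439e+00, -1.53584433e+01,
       -5.26246999e-02,  3.87455788e-03,  1.23614341e-04]), 'eef_pos': array([ 0.16342105, -0.60276121,  0.23809223]), 'orientation': array([-2.49476216e+00,  1.90812693e+00,  1.84973143e-03]), 'ft_force': array([0.66788139, 0.16669157, 0.28088842]), 'ft_torque': array([-0.01850396,  0.0025968 , -0.04305185]), 'finger_gap': 0.08833094346622773}
```

View pics/scene0.png

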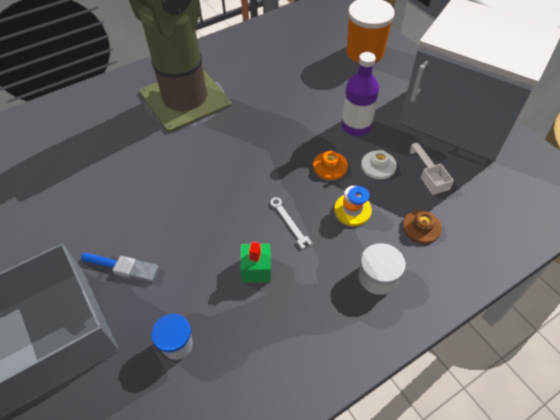

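View pics/top0.png

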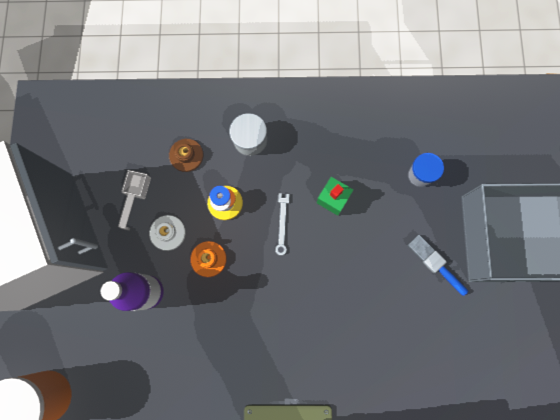

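View pics/wrist0.png

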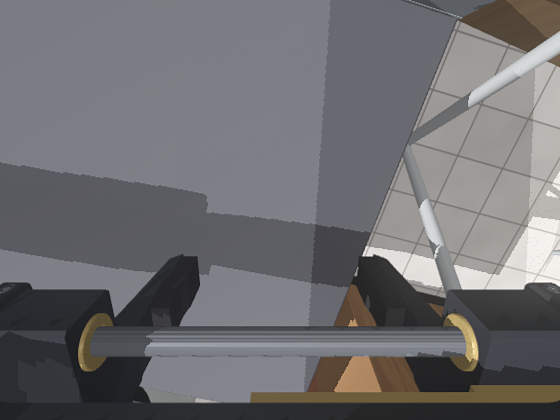

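```bash
cat > h.py <<'E'
from bench import *
import numpy as np, cv2
from scipy.spatial.transform import Rotation as R
def cam(n,s=None):
    p=camera_params(n); f=210/np.tan(np.radians(p['vfov'])/2)
    if n=='wrist':
        T=np.eye(4);T[:3,:3]=R.from_rotvec(s['orientation']).as_matrix();T[:3,3]=s['eef_pos'];C=T@p['T_tool_cam']
    else: C=p['cam_to_world']
    return f,p['cx'],p['cy'],C
def ray(c,u,v):
    f,cx,cy,C=c; d=C[:3,:3]@np.array([(u-cx)/f,(v-cy)/f,1.]); return C[:3,3],d/np.linalg.norm(d)
def onz(c,u,v,z):
    o,d=ray(c,u,v); return o+d*(z-o[2])/d[2]
def tri(r1,r2):
    (o1,d1),(o2,d2)=r1,r2
    A=np.c_[d1,-d2]; t=np.linalg.lstsq(A,o2-o1,rcond=None)[0]
    a=o1+d1*t[0];b=o2+d2*t[1]; return (a+b)/2,np.linalg.norm(a-b)
def proj(c,P):
    f,cx,cy,C=c; q=C[:3,:3].T@(np.array(P)-C[:3,3]); return q[0]/q[2]*f+cx,q[1]/q[2]*f+cy
E
python3 - <<'E'
from h import *
out=[]
for n,(x0,y0,w,h) in {'top':(170,150,200,80),'scene':(230,170,150,120)}.items():
    im=cv2.imread(f'pics/{n}0.png'); 
    hsv=cv2.cvtColor(im,cv2.COLOR_BGR2HSV)
    out.append(cv2.resize(im[y0:y0+h,x0:x0+w],None,fx=4,fy=4,interpolation=cv2.INTER_CUBIC) )
    for nm,lo,hi in [('yel',(24,150,120),(34,255,255)),('blue',(105,150,80),(125,255,255)),('red',(0,200,100),(4,255,255)),('grn',(55,150,60),(75,255,255))]:
        m=cv2.inRange(hsv,lo,hi)
        N,l,st,c=cv2.connectedComponentsWithStats(m)
        for i in range(1,N):
            if st[i,4]>40: print(n,nm,st[i],c[i].round(1))
cv2.imwrite('pics/ct.png',out[0]);cv2.imwrite('pics/cs.png',out[1])
E
```

```text
top yel [208 186  34  34 407] [227.9 207.2]
top blue [413 153  31  30 737] [427.9 167.3]
top blue [210 186  20  19 269] [219.4 195. ]
top blue [439 266  29  30 274] [453.1 280.9]
top red [331 185  12  13  78] [336.2 190.7]
top grn [317 177  35  38 584] [333.5 196.7]
scene yel [334 196  38  30 511] [352.  213.6]
scene blue [348 186  22  18 267] [358.7 194.6]
scene blue [ 81 253  35  14 287] [ 97.8 259.7]
scene blue [ 151  314   40   38 1161] [170.6 332.5]
scene red [250 243  10  18 141] [254.4 251.1]
scene grn [241 244  30  38 858] [255.5 264.9]
```

View pics/ct.png

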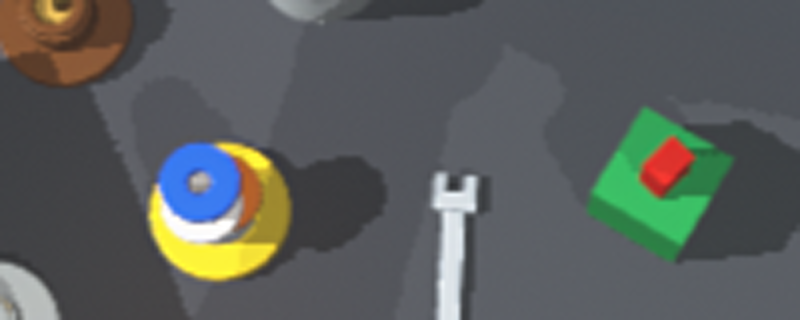

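View pics/cs.png

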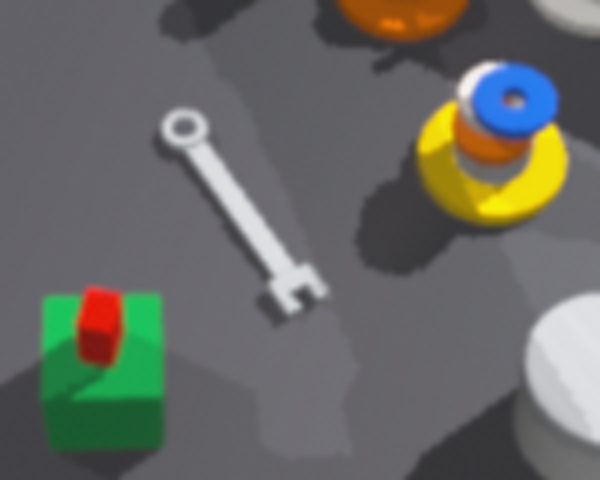

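Run:
```python
from h import *
ct=cam('top');cs=cam('scene')
print('flange top',onz(ct,224.7,202.7,.012),'scene',onz(cs,353,209,.012))
print('blue',onz(ct,219.6,195.2,.07),onz(cs,358.7,194.6,.07))
print('pin top',onz(ct,336.2,190.5,.096),)
print(tri(ray(ct,336,190),ray(cs,255,246)))
for q in [(331.5,177.5),(352.5,189.5),(338,208),(317.5,198)]: print(onz(ct,q[0]-.0,q[1],.058))
print(tri(ray(ct,219.6,195.2),ray(cs,358.7,194.6)))
```

```text
flange top [0.59288298 0.15915527 0.012     ] scene [0.59759806 0.15942398 0.012     ]
blue [0.59879674 0.16316693 0.07      ] [0.60187723 0.16462554 0.07      ]
pin top [ 0.60233149 -0.11847597  0.096     ]
(array([ 0.6035425 , -0.11740591,  0.0970324 ]), np.float64(0.0011393962734671233))
[ 0.64510967 -0.11188587  0.058     ]
[ 0.61415514 -0.16277856  0.058     ]
[ 0.56781211 -0.12595327  0.058     ]
[ 0.59317981 -0.07635479  0.058     ]
(array([0.60008977, 0.16477402, 0.06747419]), np.float64(0.0026486944992059175))
```

```bash
for i in 1; do python3 -m handwheel '[[[0,0,0],[22,44,0],88],[[0,0,0],[22,44,0],88],[[0,0,0],[22,44,0],88],[[0,0,0],[22,44,0],88],[[0,0,0],[22,44,0],88]]'; done
```

```text
t: 0.65
eef_pos: [0.2696, -0.383, 0.2363]
orientation: [2.478, -1.925, 0.001]
ft_force: [1.0, 0.7, -0.2]
finger_gap: 0.0877
```

```bash
python3 -m handwheel '[[[0,0,0],[22,44,0],88],[[0,0,0],[22,44,0],88],[[0,0,0],[22,44,0],88],[[0,0,0],[22,44,0],88],[[0,0,0],[22,44,0],88]]'
```

```text
t: 1.15
eef_pos: [0.38, -0.1587, 0.2365]
orientation: [2.477, -1.928, 0.003]
ft_force: [0.8, -1.1, -0.5]
finger_gap: 0.0883
```

Tracking works well.

```bash
python3 -m handwheel '[[[0,0,0],[22,44,-10],88],[[0,0,0],[22,44,-15],88],[[0,0,0],[22,44,-15],88],[[0,0,0],[22,44,-15],88],[[0,0,0],[22,44,-15],88]]'
```

```text
t: 1.65
eef_pos: [0.4879, 0.057, 0.1702]
orientation: [2.479, -1.929, 0.012]
ft_force: [1.1, -1.1, 1.2]
finger_gap: 0.0879
```

```bash
python3 -m handwheel '[[[0,0,0],[12,38,-15],88],[[0,0,0],[12,38,-15],88],[[0,0,0],[0,0,0],88]]'
python3 - <<'E'
from h import *
s=observe(); im=grab_frame('wrist'); print(s['eef_pos'],s['joint_positions'].round(2),s['orientation'])
np.save('w1.npy',np.r_[s['eef_pos'],s['orientation']])
cv2.imwrite('pics/w1.png',im[:,:,::-1])
print(observe()['t'])
E
```

```text
t: 1.95
eef_pos: [0.5144, 0.1454, 0.1369]
orientation: [-2.486, 1.913, -0.009]
ft_force: [-0.4, -0.1, 0.5]
finger_gap: 0.0883
[0.51436291 0.14539971 0.13690911] [-0.34  0.72 -0.04  1.94  0.07  0.47 -1.74] [-2.48590692  1.91272628 -0.00885803]
2.0
```

View pics/w1.png

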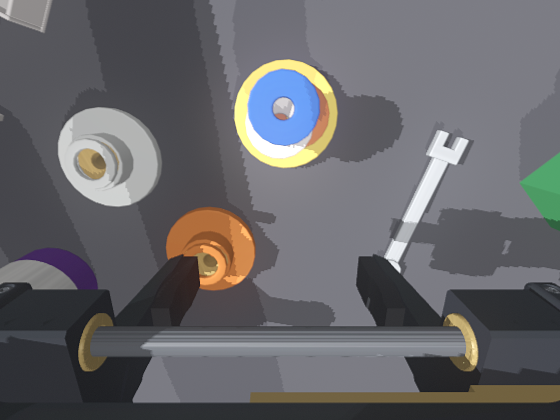

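Run:
```python
from h import *
im=cv2.imread('pics/w1.png'); w=np.load('w1.npy'); c=cam('wrist',dict(eef_pos=w[:3],orientation=w[3:]))
hsv=cv2.cvtColor(im,cv2.COLOR_BGR2HSV); sub=np.zeros(im.shape[:2],np.uint8); sub[50:180,225:350]=255
def circ(m,z,nm):
    m&=sub
    m=cv2.morphologyEx(m,cv2.MORPH_OPEN,np.ones((3,3)))
    cs=max(cv2.findContours(m,0,cv2.CHAIN_APPROX_NONE)[0],key=cv2.contourArea)
    h=cv2.convexHull(cs)[:,0]
    P=np.array([onz(c,u,v,z)[:2] for u,v in h])
    A=np.c_[2*P,np.ones(len(P))]; x=np.linalg.lstsq(A,(P**2).sum(1),rcond=None)[0]
    print(nm,x[:2].round(4),'r',np.sqrt(x[2]+x[0]**2+x[1]**2).round(4), cv2.fitEllipse(h))
circ(cv2.inRange(hsv,(20,70,100),(34,255,255)),.012,'flange')
circ(cv2.inRange(hsv,(100,100,80),(125,255,255)),.07,'blue')
cv2.imwrite('pics/w1c.png',cv2.resize(im[50:180,225:350],None,fx=4.5,fy=4.5,interpolation=cv2.INTER_CUBIC))
```

```text
flange [0.5935 0.1591] r 0.0445 ((285.4797668457031, 113.1517333984375), (103.20856475830078, 108.63567352294922), 2.6863393783569336)
blue [0.5982 0.1634] r 0.0239 ((283.3539123535156, 106.906494140625), (71.21981811523438, 75.51746368408203), 5.557374954223633)
```

View pics/w1c.png

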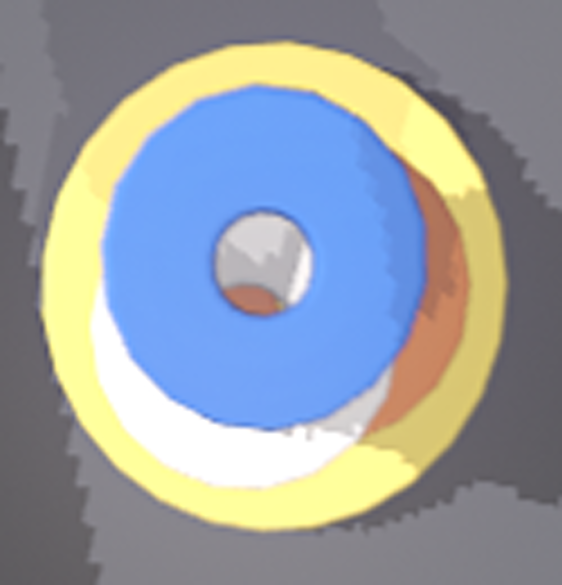

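```bash
python3 -m handwheel '[[[0,0,0],[40,7,0],88],[[0,0,0],[36,6,0],88],[[0,0,0],[0,0,0],88]]' 5
```

```text
t: 2.3
eef_pos: [0.5869, 0.15, 0.1367]
orientation: [2.479, -1.917, 0.005]
ft_force: [-0.4, -0.5, 0.5]
finger_gap: 0.0885
```

```bash
python3 -m handwheel '[[[0,0,0],[7,9,-35],88],[[0,0,0],[0,0,-35],88],[[0,0,0],[0,0,-15],88],[[0,0,0],[0,0,0],88]]' 5
```

```text
t: 2.7
eef_pos: [0.5937, 0.1522, 0.0517]
orientation: [2.47, -1.925, 0.009]
ft_force: [-0.4, -0.1, 0.7]
finger_gap: 0.0883
```

```bash
python3 -m handwheel '[[[0,0,0],[0,8,-8],88],[[0,0,0],[0,3,-5],88],[[0,0,0],[0,0,0],88]]' 5
```

```text
t: 3.0
eef_pos: [0.5943, 0.1629, 0.0407]
orientation: [2.469, -1.929, 0.012]
ft_force: [-0.4, 0.4, 1.3]
finger_gap: 0.0877
```

```bash
python3 -m handwheel '[[[0,0,0],[-1,-4,-4],88],[[0,0,0],[0,0,0],88]]' 5; python3 -m handwheel '[[[0,0,0],[0,0,0],88]]' 5
```

```text
t: 3.2
eef_pos: [0.5939, 0.1592, 0.0378]
orientation: [2.471, -1.929, 0.014]
ft_force: [-0.7, 0.0, 0.5]
finger_gap: 0.0881
t: 3.3
eef_pos: [0.5942, 0.1592, 0.0382]
orientation: [2.472, -1.929, 0.015]
ft_force: [0.1, 0.3, -0.1]
finger_gap: 0.0882
```

```bash
python3 -m handwheel '[[[0,0,0],[0,0,0],70],[[0,0,0],[0,0,0],60],[[0,0,0],[0,0,0],55],[[0,0,0],[0,0,0],50],[[0,0,0],[0,0,0],48]]' 8; python3 -m handwheel '[[[0,0,0],[0,0,0],46],[[0,0,0],[0,0,0],46],[[0,0,0],[0,0,0],46]]' 8
```

```text
t: 3.8
eef_pos: [0.5949, 0.1586, 0.0389]
orientation: [2.472, -1.931, 0.017]
ft_force: [0.4, -0.1, -0.1]
finger_gap: 0.0504
t: 4.1
eef_pos: [0.5949, 0.1585, 0.0388]
orientation: [2.472, -1.931, 0.017]
ft_force: [0.0, -0.2, -0.3]
finger_gap: 0.0501
```

```bash
python3 -m handwheel '[[[0,0,0],[0,0,0],70],[[0,0,0],[0,0,0],88],[[0,0,0],[0,0,0],88],[[0,0,0.15],[0,0,0],88],[[0,0,0.15],[0,0,0],88]]' 8; python3 -m handwheel '[[[0,0,0.15],[0,0,0],88],[[0,0,0.15],[0,0,0],88],[[0,0,0.15],[0,0,0],88],[[0,0,0.15],[0,0,0],88],[[0,0,0.15],[0,0,0],88]]' 8
python3 - <<'E'
from h import *
s=observe(); print(s['joint_positions'].round(2)); print(R.from_rotvec(s['orientation']).as_matrix().round(3))
E
```

```text
t: 4.6
eef_pos: [0.5947, 0.1592, 0.0388]
orientation: [2.738, -1.531, 0.018]
ft_force: [-0.1, -0.7, -0.2]
finger_gap: 0.0871
t: 5.1
eef_pos: [0.5948, 0.1592, 0.0389]
orientation: [-3.113, 0.423, -0.02]
ft_force: [-0.6, -0.2, 0.4]
finger_gap: 0.0878
[-0.18  0.96 -0.28  1.73  0.49  0.51 -1.05]
[[ 0.964 -0.267  0.013]
 [-0.267 -0.964 -0.001]
 [ 0.013 -0.002 -1.   ]]
```

```bash
python3 -m handwheel '[[[0,0.013,0.15],[0,0,0],88],[[0,0,0.15],[0,0,0],88],[[0,0,0.15],[0,0,0],88],[[0,0,0.07],[-1,0,0],75],[[0,0,0],[0,0,0],62]]' 8; python3 -m handwheel '[[[0,0,0],[0,0,0],55],[[0,0,0],[0,0,0],50],[[0,0,0],[0,0,0],48],[[0,0,0],[0,0,0],46],[[0,0,0],[0,0,0],46]]' 8
```

```text
t: 5.6
eef_pos: [0.594, 0.1581, 0.0388]
orientation: [3.115, 0.397, 0.001]
ft_force: [-0.8, -0.4, 0.2]
finger_gap: 0.0741
t: 6.1
eef_pos: [0.5942, 0.1579, 0.0388]
orientation: [3.115, 0.389, 0.001]
ft_force: [-0.1, -0.2, -0.3]
finger_gap: 0.0501
```

Run:
```python
from h import *
s=observe(); print(s['joint_positions'].round(2)); print(R.from_rotvec(s['orientation']).as_matrix().round(3),s['finger_gap'],s['eef_pos'])
```

```text
[-0.11  0.98 -0.42  1.71  0.66  0.59 -0.67]
[[ 0.969  0.246  0.001]
 [ 0.246 -0.969 -0.002]
 [ 0.     0.002 -1.   ]] 0.05006091353724361 [0.59422584 0.1578709  0.0387507 ]
```

```bash
python3 -m handwheel '[[[0,0,0],[0,0,0],70],[[0,0,0],[0,0,0],88],[[0,0,0],[0,0,30],88],[[0,0,0],[0,0,40],88],[[0,0,0],[0,-20,40],88]]' 8; python3 -m handwheel '[[[0,0,0],[12,-35,0],88],[[0,0,0],[8,-25,0],88],[[0,0,0],[0,0,0],88]]' 8
python3 - <<'E'
from h import *
s=observe(); im=grab_frame('wrist')
np.save('w2.npy',np.r_[s['eef_pos'],s['orientation']])
cv2.imwrite('pics/w2.png',im[:,:,::-1])
c=cam('wrist',s); u,v=proj(c,[.594,.159,.07]); print(u,v,c[3][:3,3],s['t'])
u=int(u);v=int(v);y0=max(v-70,0)
cv2.imwrite('pics/w2c.png',cv2.resize(im[y0:v+70,u-70:u+70,::-1],None,fx=4,fy=4,interpolation=cv2.INTER_CUBIC))
E
```

```text
t: 6.6
eef_pos: [0.5895, 0.1401, 0.1464]
orientation: [3.115, 0.398, -0.016]
ft_force: [0.7, -0.1, -0.1]
finger_gap: 0.0871
t: 6.9
eef_pos: [0.6137, 0.0775, 0.1535]
orientation: [3.115, 0.395, 0.002]
ft_force: [-0.0, -0.3, -0.9]
finger_gap: 0.0881
279.8355744888083 110.55529532308951 [0.59164375 0.15924661 0.29794929] 6.9
```

View pics/w2c.png

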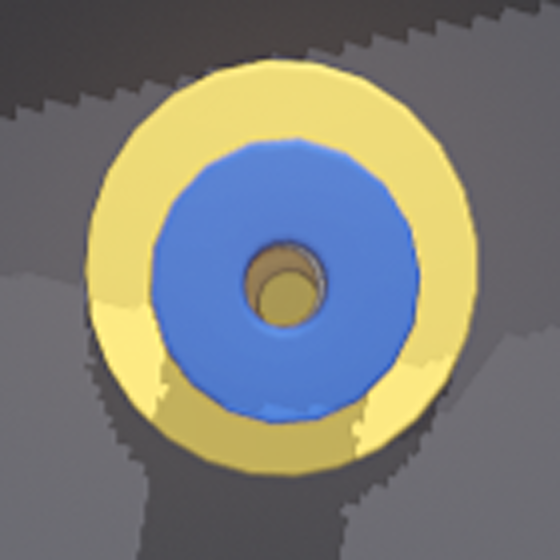

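Run:
```python
from h import *
im=cv2.imread('pics/w2.png')
c=im[90:130,260:302]
c=cv2.convertScaleAbs(c,alpha=1.3)
cv2.imwrite('pics/w2d.png',cv2.resize(c,None,fx=14,fy=14,interpolation=cv2.INTER_CUBIC))
```

```text
(no output)
```

View pics/w2d.png

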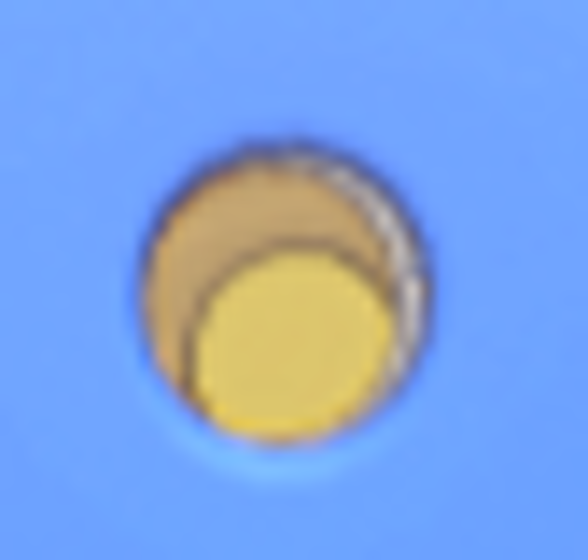

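Run:
```python
from h import *
w=np.load('w2.npy'); c=cam('wrist',dict(eef_pos=w[:3],orientation=w[3:]))
im=cv2.imread('pics/w2.png');hsv=cv2.cvtColor(im,cv2.COLOR_BGR2HSV)
def px(X,Y): return 260+(X+.5)/14-.5,90+(Y+.5)/14-.5
def fit(P):
    A=np.c_[2*P,np.ones(len(P))]; x=np.linalg.lstsq(A,(P**2).sum(1),rcond=None)[0]
    return x[:2].round(4),np.sqrt(x[2]+x[0]**2+x[1]**2).round(4)
for z,pts in [(.012,[(193,350),(200,310),(225,275),(260,255),(295,250),(335,258),(370,280),(390,310)]),(.034,[(183,385),(185,340),(197,298),(225,263),(260,244),(295,239),(335,245),(375,268)]),
  (.07,[(143,290),(155,220),(200,165),(270,143),(345,160),(400,205),(430,280)])]:
    print(z,fit(np.array([onz(c,*px(*p),z)[:2] for p in pts])))
sub=np.zeros(im.shape[:2],np.uint8); sub[60:180,215:350]=255
for nm,lo,hi,z in [('flange',(20,60,80),(34,255,255),.012),('blue',(100,100,80),(125,255,255),.07)]:
    m=cv2.inRange(hsv,lo,hi)&sub
    if nm=='flange': m|=cv2.inRange(hsv,(100,100,80),(125,255,255))&sub
    cs=max(cv2.findContours(m,0,cv2.CHAIN_APPROX_NONE)[0],key=cv2.contourArea)
    print(nm,fit(np.array([onz(c,u,v,z)[:2] for u,v in cv2.convexHull(cs)[:,0]])))
```

```text
0.012 (array([0.5963, 0.1552]), np.float64(0.0068))
0.034 (array([0.5961, 0.1555]), np.float64(0.007))
0.07 (array([0.594 , 0.1589]), np.float64(0.0075))
flange (array([0.5936, 0.1597]), np.float64(0.0446))
blue (array([0.5942, 0.1585]), np.float64(0.024))
```

```bash
python3 -m handwheel '[[[0,0,0.14],[11,-46,0],88],[[0,0,0.14],[11,-46,0],88],[[0,0,0.14],[11,-46,0],88],[[0,0,0.14],[11,-46,0],88],[[0,0,0.14],[11,-46,0],88]]' 8; python3 -m handwheel '[[[0,0,0],[0,-10,0],88],[[0,0,0],[0,0,0],88]]' 8
python3 - <<'E'
from h import *
s=observe(); im=grab_frame('wrist')
np.save('w3.npy',np.r_[s['eef_pos'],s['orientation']])
cv2.imwrite('pics/w3.png',im[:,:,::-1])
M=R.from_rotvec(s['orientation']).as_matrix();print(M.round(3),s['eef_pos'],s['joint_positions'].round(2),s['t'])
E
```

```text
t: 7.45
eef_pos: [0.6664, -0.1312, 0.1545]
orientation: [-2.74, -1.502, -0.002]
ft_force: [1.0, 0.1, -0.2]
finger_gap: 0.0879
t: 7.65
eef_pos: [0.6668, -0.1474, 0.1522]
orientation: [-2.746, -1.493, 0.001]
ft_force: [0.0, 0.6, 0.1]
finger_gap: 0.0879
[[ 0.544  0.839 -0.008]
 [ 0.839 -0.544  0.014]
 [ 0.008 -0.015 -1.   ]] [ 0.66678147 -0.14743858  0.15219226] [ 0.52  0.97 -0.78  1.42  0.71  1.05  0.6 ] 7.65
```

View pics/w3.png

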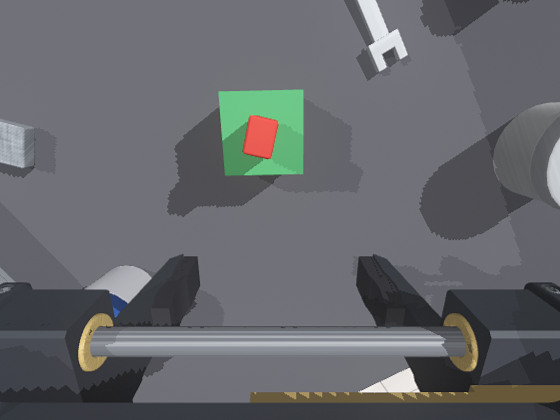

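Run:
```python
from h import *
w=np.load('w3.npy'); c=cam('wrist',dict(eef_pos=w[:3],orientation=w[3:]))
im=cv2.imread('pics/w3.png');hsv=cv2.cvtColor(im,cv2.COLOR_BGR2HSV)
print(c[3][:3,3])
for nm,m,z in [('red',cv2.inRange(hsv,(0,150,80),(8,255,255))|cv2.inRange(hsv,(172,150,80),(180,255,255)),.096),('green',cv2.inRange(hsv,(50,90,40),(80,255,255)),.058)]:
    cs=max(cv2.findContours(m,0,cv2.CHAIN_APPROX_NONE)[0],key=cv2.contourArea)
    P=np.array([onz(c,u,v,z)[:2]*1000 for u,v in cv2.convexHull(cs)[:,0]],np.float32)
    print(nm,cv2.minAreaRect(P)); print(np.round(cv2.boxPoints(cv2.minAreaRect(P)),1).tolist())
crop=im[80:190,205:315]; cv2.imwrite('pics/w3c.png',cv2.resize(crop,None,fx=5,fy=5,interpolation=cv2.INTER_CUBIC))
```

```text
[ 0.5962565  -0.10394594  0.29801567]
red ((602.7921752929688, -119.92217254638672), (19.330806732177734, 25.51126480102539), 44.276947021484375)
[[587.0, -117.5], [604.7999877929688, -135.8000030517578], [618.5999755859375, -122.30000305175781], [600.7999877929688, -104.0]]
green ((602.8905639648438, -120.56925964355469), (63.271419525146484, 63.76374435424805), 58.33356857299805)
[[559.0999755859375, -130.8000030517578], [613.4000244140625, -164.1999969482422], [646.5999755859375, -110.4000015258789], [592.4000244140625, -76.9000015258789]]
```

View pics/w3c.png

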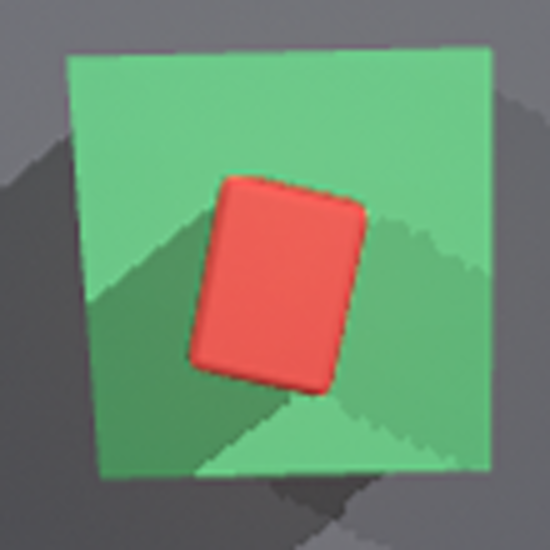

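```bash
python3 -m handwheel '[[[-0.014,-0.008,-0.11],[-32,14,0],88],[[0,0,-0.11],[-31,14,0],88],[[0,0,0],[0,0,0],88]]' 8
python3 - <<'E'
from h import *
s=observe();M=R.from_rotvec(s['orientation']).as_matrix();print(M.round(3),s['eef_pos'],np.degrees(np.arctan2(M[1,0],M[0,0])))
E
```

```text
t: 8.0
eef_pos: [0.6007, -0.1078, 0.1516]
orientation: [-2.903, -1.186, -0.003]
ft_force: [0.7, 0.0, 0.2]
finger_gap: 0.0882
[[ 0.714  0.7   -0.   ]
 [ 0.7   -0.714  0.006]
 [ 0.004 -0.005 -1.   ]] [ 0.60073998 -0.10779911  0.15157474] 44.43668421764516
```

```bash
python3 -m handwheel '[[[0,0,0],[2,-12,-20],88],[[0,0,0],[0,0,-20],88],[[0,0,0],[0,0,0],88],[[0,0,0],[0,0,0],88]]' 8
```

```text
t: 8.4
eef_pos: [0.6051, -0.1153, 0.1089]
orientation: [-2.896, -1.201, -0.007]
ft_force: [-0.4, 1.2, -0.5]
finger_gap: 0.0878
```

```bash
python3 -m handwheel '[[[0,0,0],[-2,-5,-15],88],[[0,0,0],[0,0,-15],88],[[0,0,0],[0,0,0],88]]' 8;  python3 -m handwheel '[[[0,0,0],[0,0,0],88]]' 8
```

```text
t: 8.7
eef_pos: [0.6042, -0.1211, 0.0765]
orientation: [-2.897, -1.201, -0.009]
ft_force: [-0.4, 0.2, 0.8]
finger_gap: 0.088
t: 8.8
eef_pos: [0.604, -0.1213, 0.076]
orientation: [-2.897, -1.2, -0.009]
ft_force: [0.5, 0.3, 0.3]
finger_gap: 0.0881
```

```bash
python3 -m handwheel '[[[0,0,0],[-1,1,-12],60],[[0,0,0],[0,0,0],40]]' 8;  python3 - <<'E'
from h import *
s=observe();M=R.from_rotvec(s['orientation']).as_matrix();print(M.round(4),s['eef_pos'],np.degrees(np.arctan2(M[1,0],M[0,0])))
E
```

```text
t: 9.0
eef_pos: [0.6032, -0.1203, 0.0634]
orientation: [-2.897, -1.2, -0.01]
ft_force: [-0.4, -0.5, -0.5]
finger_gap: 0.0739
[[ 0.7072  0.7071  0.0034]
 [ 0.707  -0.7072  0.0077]
 [ 0.0079 -0.003  -1.    ]] [ 0.60322924 -0.1203342   0.06339755] 44.99432598122741
```

```bash
python3 -m handwheel '[[[-0.008,0.0035,0],[0,0,0],40],[[0,0,0],[0,0,0],25],[[0,0,0],[0,0,0],16],[[0,0,0],[0,0,0],14],[[0,0,0],[0,0,0],14]]' 35;  python3 - <<'E'
from h import *
s=observe();M=R.from_rotvec(s['orientation']).as_matrix();print(M.round(4),s['eef_pos'],s['ft_force'])
E
```

```text
t: 9.5
eef_pos: [0.6041, -0.1197, 0.0644]
orientation: [2.901, 1.203, 0.002]
ft_force: [-0.3, -0.6, 0.2]
finger_gap: 0.0337
[[ 7.067e-01  7.075e-01  1.600e-03]
 [ 7.075e-01 -7.067e-01 -9.000e-04]
 [ 5.000e-04  1.800e-03 -1.000e+00]] [ 0.60408962 -0.11974902  0.06439753] [-0.31737559 -0.5700379   0.21173849]
```

```bash
python3 -m handwheel '[[[0,0,0],[0,0,0],14],[[0,0,0],[0,0,0],14],[[0,0,0],[0,0,0],14],[[0,0,0],[0,0,0],14]]' 35;  python3 - <<'E'
from h import *
s=observe();M=R.from_rotvec(s['orientation']).as_matrix();print(M.round(4),s['eef_pos'],s['ft_force'])
E
```

```text
t: 9.9
eef_pos: [0.6042, -0.1199, 0.0646]
orientation: [2.901, 1.202, 0.002]
ft_force: [0.2, 0.3, 0.1]
finger_gap: 0.0199
[[ 7.069e-01  7.073e-01  2.000e-03]
 [ 7.073e-01 -7.069e-01 -9.000e-04]
 [ 8.000e-04  2.100e-03 -1.000e+00]] [ 0.60419693 -0.11987851  0.06461839] [0.18228225 0.26696444 0.11614133]
```

```bash
python3 -m handwheel '[[[0,0,0],[0,0,20],14],[[0,0,0],[0,0,25],14],[[0,0,0],[0,0,30],14],[[0,0,0],[0,0,35],14],[[0,0,0],[0,0,0],14]]' 35;  python3 - <<'E'
from h import *
s=observe();M=R.from_rotvec(s['orientation']).as_matrix();print(M.round(4),s['eef_pos'],s['ft_force'])
E
```

```text
t: 10.4
eef_pos: [0.6034, -0.1198, 0.1762]
orientation: [-2.902, -1.203, 0.0]
ft_force: [-0.1, 0.5, -0.6]
finger_gap: 0.0196
[[ 7.065e-01  7.077e-01 -2.000e-04]
 [ 7.077e-01 -7.065e-01  3.000e-04]
 [ 1.000e-04 -3.000e-04 -1.000e+00]] [ 0.60343482 -0.1197724   0.17624629] [-0.0543311   0.5081757  -0.55115222]
```

Run:
```python
from h import *
s=observe(); im=grab_frame('wrist')
cv2.imwrite('pics/w4.png',im[:,:,::-1])
c=cam('wrist',s);M=c and R.from_rotvec(s['orientation']).as_matrix()
for z in (-.03,.0066,.0556,.0586): print(z,proj(c,s['eef_pos']+M@np.array([0,0,z])))
```

```text
-0.03 (np.float64(278.9744299516913), np.float64(306.13137396434877))
0.0066 (np.float64(278.6053936721708), np.float64(266.22981944121534))
0.0556 (np.float64(278.29578228340335), np.float64(232.7535018121203))
0.0586 (np.float64(278.2810700320654), np.float64(231.1627592984477))
```

View pics/w4.png

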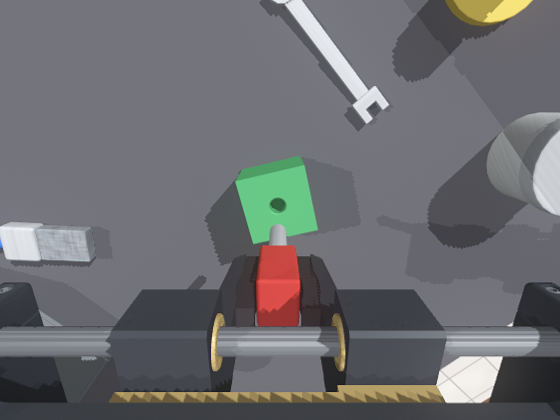

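Run:
```python
from h import *
s=observe(); im=cv2.imread('pics/w4.png')
c=cam('wrist',s);M=R.from_rotvec(s['orientation']).as_matrix()
for p in [(0,-.0045,.0586),(0,-.006,.0556),(.006,0,.0556),(-.006,0,.0556),(-.006,0,.03),(.006,0,.03),(.013,-.013,.0066),(-.013,-.013,.0066),(0,-.013,.0066),(.01,-.013,-.0314)]:
    print(p,np.round(proj(c,s['eef_pos']+M@np.array(p)),1))
cv2.imwrite('pics/w4c.png',cv2.resize(im[215:275,248:308],None,fx=10,fy=10,interpolation=cv2.INTER_CUBIC))
```

```text
(0, -0.0045, 0.0586) [278.3 225.5]
(0, -0.006, 0.0556) [278.3 225.1]
(0.006, 0, 0.0556) [286.5 232.7]
(-0.006, 0, 0.0556) [270.1 232.8]
(-0.006, 0, 0.03) [269.2 248.2]
(0.006, 0, 0.03) [287.7 248.2]
(0.013, -0.013, 0.0066) [301.9 245.6]
(-0.013, -0.013, 0.0066) [255.3 245.6]
(0, -0.013, 0.0066) [278.6 245.6]
(0.01, -0.013, -0.0314) [301.9 283.1]
```

View pics/w4c.png

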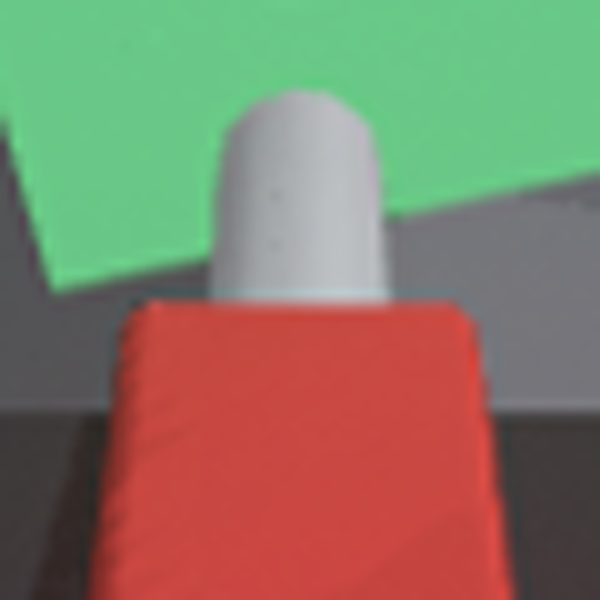

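```bash
python3 -m handwheel '[[[0,0,-0.135],[0,48,0],14],[[0,0,-0.135],[0,48,0],14],[[0,0,-0.135],[-3,48,0],14],[[0,0,-0.135],[-3,48,0],14],[[0,0,0],[-3,45,0],14]]' 35; python3 -m handwheel '[[[0,0,0],[0,20,0],14],[[0,0,0],[0,10,0],14],[[0,0,0],[0,0,0],14],[[0,0,0],[0,0,0],14]]' 35;  python3 - <<'E'
from h import *
s=observe();M=R.from_rotvec(s['orientation']).as_matrix();print(M.round(4),s['eef_pos'],s['ft_force'])
E
```

```text
t: 10.95
eef_pos: [0.5877, 0.108, 0.1648]
orientation: [3.121, 0.318, -0.031]
ft_force: [0.3, -0.2, -1.3]
finger_gap: 0.0199
t: 11.35
eef_pos: [0.5826, 0.146, 0.1599]
orientation: [3.12, 0.338, -0.045]
ft_force: [0.5, 0.3, -2.2]
finger_gap: 0.0197
[[ 9.765e-01  2.139e-01 -2.810e-02]
 [ 2.138e-01 -9.769e-01 -5.800e-03]
 [-2.870e-02 -3.000e-04 -9.996e-01]] [0.58261897 0.14600597 0.15987425] [ 0.51683338  0.30519534 -2.20742433]
```

```bash
python3 -m handwheel '[[[0.006,-0.028,0.03],[10,10,0],14],[[0,0,0],[0,0,0],14],[[0,0,0],[0,0,0],14]]' 35;  python3 - <<'E'
from h import *
s=observe();M=R.from_rotvec(s['orientation']).as_matrix();print(M.round(4),s['eef_pos'],s['ft_force'])
E
```

```text
t: 11.65
eef_pos: [0.5943, 0.1508, 0.1588]
orientation: [3.115, 0.378, 0.002]
ft_force: [0.4, -0.8, -1.3]
finger_gap: 0.0193
[[ 9.71e-01  2.39e-01  1.50e-03]
 [ 2.39e-01 -9.71e-01 -3.60e-03]
 [ 6.00e-04  3.80e-03 -1.00e+00]] [0.59434536 0.15082364 0.15881769] [ 0.41634748 -0.81931828 -1.27053644]
```

```bash
python3 -m handwheel '[[[0.003,0.001,0],[0,8,-10],14],[[0,0,0],[0,2,-10],14],[[0,0,0],[0,0,0],14],[[0,0,0],[0,0,0],14]]' 35;  python3 - <<'E'
from h import *
s=observe();M=R.from_rotvec(s['orientation']).as_matrix();print(M.round(4),s['eef_pos'],s['ft_force'])
E
```

```text
t: 12.05
eef_pos: [0.5945, 0.1598, 0.1366]
orientation: [3.118, 0.374, -0.001]
ft_force: [0.0, 0.3, -1.4]
finger_gap: 0.0198
[[ 9.716e-01  2.365e-01 -2.000e-04]
 [ 2.365e-01 -9.716e-01 -1.400e-03]
 [-6.000e-04  1.300e-03 -1.000e+00]] [0.59447233 0.15976012 0.1365892 ] [ 0.0033455   0.25334024 -1.38106607]
```

```bash
python3 -m handwheel '[[[0,0,0],[0,-1,0],14],[[0,0,0],[0,0,0],14]]' 35;  python3 - <<'E'
from h import *
s=observe(); print(s['eef_pos']); im=grab_frame('wrist')[:,:,::-1]; a=cv2.resize(im[190:260,240:320],None,fx=7,fy=7,interpolation=cv2.INTER_CUBIC)
cv2.imwrite('pics/w5c.png',a)
c=cam('wrist',s);M=R.from_rotvec(s['orientation']).as_matrix()
print(proj(c,s['eef_pos']+M@np.array([0,0,.0586])),proj(c,s['eef_pos']+M@np.array([0,0,.0666])))
im=grab_frame('scene')[:,:,::-1]
cv2.imwrite('pics/s5c.png',cv2.resize(im[120:240,290:420],None,fx=5,fy=5,interpolation=cv2.INTER_CUBIC))
E
```

```text
t: 12.25
eef_pos: [0.5943, 0.1586, 0.1364]
orientation: [3.118, 0.374, -0.001]
ft_force: [1.1, 0.5, -1.8]
finger_gap: 0.0198
[0.59434456 0.15862717 0.13643615]
(np.float64(278.25567896258684), np.float64(230.89868803719725)) (np.float64(278.2189255188135), np.float64(226.8661485716767))
```

View pics/w5c.png

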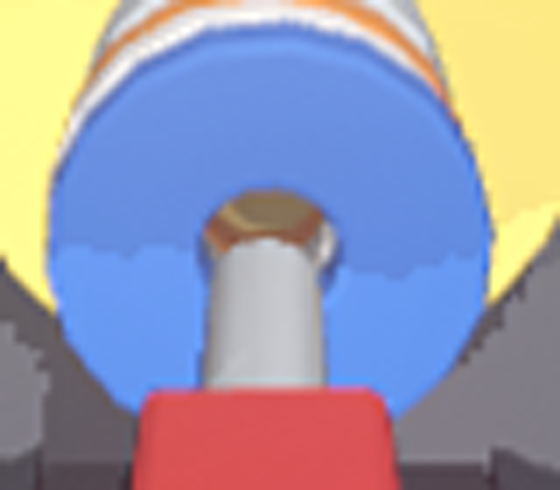

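View pics/s5c.png

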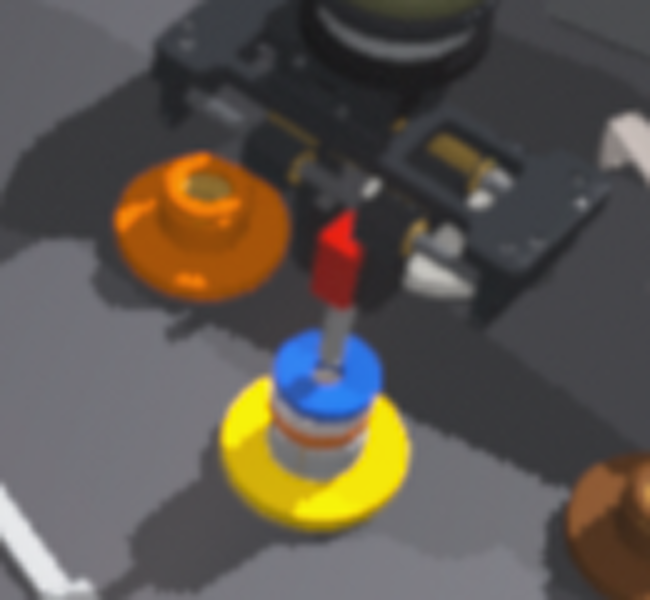

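```bash
python3 -m handwheel '[[[0,0,0],[0.6,0,-4],14],[[0,0,0],[0,0,-3],14],[[0,0,0],[0,0,-2],14],[[0,0,0],[0,0,0],14]]' 35
```

```text
t: 12.75
eef_pos: [0.5953, 0.1588, 0.1272]
orientation: [3.118, 0.374, 0.001]
ft_force: [-0.1, 0.4, -1.6]
finger_gap: 0.0196
```

```bash
python3 -m handwheel '[[[0,0,0],[-0.4,0,-3],14],[[0,0,0],[0,0,-3],14],[[0,0,0],[0,0,-3],14],[[0,0,0],[0,0,0],14]]' 35
```

```text
t: 13.15
eef_pos: [0.5948, 0.1587, 0.1173]
orientation: [3.118, 0.374, 0.0]
ft_force: [-0.5, 0.4, -1.3]
finger_gap: 0.0199
```

```bash
python3 -m handwheel '[[[0,0,0],[0,0,-3],14],[[0,0,0],[0,0,-3],14],[[0,0,0],[0,0,-3],14],[[0,0,0],[0,0,0],14]]' 35
```

```text
t: 13.55
eef_pos: [0.5947, 0.1586, 0.1074]
orientation: [3.118, 0.374, -0.001]
ft_force: [-0.2, 0.0, -0.4]
finger_gap: 0.0196
```

```bash
python3 -m handwheel '[[[0,0,0],[0,0,-3],14],[[0,0,0],[0,0,-3],14],[[0,0,0],[0,0,-3],14],[[0,0,0],[0,0,0],14]]' 35
```

```text
t: 13.95
eef_pos: [0.5947, 0.1585, 0.0975]
orientation: [3.118, 0.374, -0.0]
ft_force: [0.8, -0.2, -1.7]
finger_gap: 0.0198
```

```bash
python3 -m handwheel '[[[0,0,0],[0.8,-1.2,0],14],[[0,0,0],[0.8,-1.2,0],14],[[0,0,0],[0.8,-1.2,0],14],[[0,0,0],[0,0,0],14]]' 35
```

```text
t: 14.35
eef_pos: [0.5971, 0.1553, 0.0976]
orientation: [3.119, 0.375, -0.0]
ft_force: [0.5, -0.4, -0.9]
finger_gap: 0.0197
```

Now feel downward.

```bash
python3 -m handwheel '[[[0,0,0],[0,0,-2],14],[[0,0,0],[0,0,-2],14],[[0,0,0],[0,0,0],14]]' 35; python3 -m handwheel '[[[0,0,0],[0,0,-1.5],14],[[0,0,0],[0,0,0],14]]' 35
```

```text
t: 14.65
eef_pos: [0.5971, 0.1552, 0.0935]
orientation: [3.119, 0.374, -0.0]
ft_force: [-0.4, 1.0, -1.0]
finger_gap: 0.0198
t: 14.85
eef_pos: [0.5971, 0.1553, 0.0917]
orientation: [3.119, 0.375, -0.001]
ft_force: [0.1, 0.4, -1.4]
finger_gap: 0.0192
```

```bash
python3 -m handwheel '[[[0,0,0],[0,0,-1.5],14],[[0,0,0],[0,0,0],14]]' 35; python3 -m handwheel '[[[0,0,0],[0,0,-1.5],14],[[0,0,0],[0,0,0],14]]' 35
```

```text
t: 15.05
eef_pos: [0.5971, 0.1552, 0.0901]
orientation: [3.118, 0.375, -0.0]
ft_force: [-1.2, 0.1, -1.3]
finger_gap: 0.0195
t: 15.25
eef_pos: [0.5971, 0.1552, 0.0885]
orientation: [3.118, 0.374, -0.0]
ft_force: [-0.5, -0.6, -1.6]
finger_gap: 0.0192
```

```bash
python3 -m handwheel '[[[0,0,0],[0,0,-1.5],14],[[0,0,0],[0,0,-1.5],14],[[0,0,0],[0,0,0],14]]' 35; python3 -m handwheel '[[[0,0,0],[0,0,-2],14],[[0,0,0],[0,0,-2],14],[[0,0,0],[0,0,0],14]]' 35
```

```text
t: 15.55
eef_pos: [0.5971, 0.1553, 0.0853]
orientation: [3.118, 0.375, -0.0]
ft_force: [-0.0, 0.5, -1.6]
finger_gap: 0.0195
t: 15.85
eef_pos: [0.5971, 0.1552, 0.0809]
orientation: [3.118, 0.374, -0.0]
ft_force: [-0.2, -0.4, -1.3]
finger_gap: 0.0196
```

```bash
python3 -m handwheel '[[[0,0,0],[0,0,-1.5],14],[[0,0,0],[0,0,-1.5],14],[[0,0,0],[0,0,0],14]]' 35; python3 -m handwheel '[[[0,0,0],[0,0,-0.8],14],[[0,0,0],[0,0,0],14]]' 35
```

```text
t: 16.15
eef_pos: [0.5971, 0.1553, 0.0776]
orientation: [3.118, 0.375, -0.0]
ft_force: [-0.2, 0.5, -1.4]
finger_gap: 0.0201
t: 16.35
eef_pos: [0.5972, 0.1553, 0.0767]
orientation: [3.118, 0.374, -0.0]
ft_force: [-0.7, 0.1, -2.0]
finger_gap: 0.0199
```

```bash
python3 -m handwheel '[[[0,0,0],[0,0,-0.7],14],[[0,0,0],[0,0,0],14]]' 35; python3 -m handwheel '[[[0,0,0],[0,0,-0.5],14],[[0,0,0],[0,0,0],14]]' 35
```

```text
t: 16.55
eef_pos: [0.5972, 0.1553, 0.0767]
orientation: [3.118, 0.374, 0.0]
ft_force: [-0.4, -0.1, -1.3]
finger_gap: 0.0196
t: 16.75
eef_pos: [0.5972, 0.1553, 0.0767]
orientation: [3.118, 0.374, 0.001]
ft_force: [-0.4, -0.2, -0.7]
finger_gap: 0.0198
```

```bash
python3 -m handwheel '[[[0,0,0],[0,0,0],24],[[0,0,0],[0,0,0],40],[[0,0,0],[0,0,0],60],[[0,0,0],[0,0,0],70],[[0,0,0],[0,0,0],70]]' 10; python3 -m handwheel '[[[0,0,0],[0,0,15],70],[[0,0,0],[0,0,30],70],[[0,0,0],[0,0,40],70],[[0,0,0],[10,-40,10],70],[[0,0,0],[12,-42,0],70]]' 10;python3 -m handwheel '[[[0,0,0],[0,0,0],70],[[0,0,0],[0,0,0],70]]'
python3 - <<'E'
from h import *
s=observe(); im=grab_frame('wrist')[:,:,::-1]; print(s['eef_pos'],s['t'])
cv2.imwrite('pics/w6.png',im);c=cam('wrist',s)
hsv=cv2.cvtColor(im,cv2.COLOR_BGR2HSV);print(c[3][:3,3])
im2=grab_frame('scene')[:,:,::-1]; im3=grab_frame('top')[:,:,::-1]
u,v=map(int,proj(c,[.595,.157,.08]));print(u,v)
a=cv2.resize(im[max(v-70,0):max(v-70,0)+140,u-70:u+70],(400,400),interpolation=cv2.INTER_CUBIC)
b=cv2.resize(im2[150:230,315:395],(400,400),interpolation=cv2.INTER_CUBIC)
cv2.imwrite('pics/f6.png',np.hstack([a,b])); cv2.imwrite('pics/s6.png',im2)
for z,lo,hi in [(.108,(0,150,80),(8,255,255)),(.07,(100,100,80),(125,255,255))]:
    m=cv2.inRange(hsv,lo,hi); m[:,:u-60]=0;m[:,u+60:]=0;m[v+90:]=0
    cs=max(cv2.findContours(m,0,cv2.CHAIN_APPROX_NONE)[0],key=cv2.contourArea)
    P=np.array([onz(c,x,y,z)[:2]*1000 for x,y in cv2.convexHull(cs)[:,0]],np.float32)
    print(z,cv2.minAreaRect(P),cv2.minEnclosingCircle(P))
E
```

```text
t: 17.25
eef_pos: [0.5983, 0.1555, 0.0766]
orientation: [3.119, 0.374, 0.004]
ft_force: [-0.5, -0.6, -0.4]
finger_gap: 0.0541
t: 17.75
eef_pos: [0.6185, 0.0815, 0.1798]
orientation: [-3.11, -0.397, -0.006]
ft_force: [0.8, -0.1, -0.5]
finger_gap: 0.0698
t: 17.95
eef_pos: [0.6213, 0.0735, 0.1825]
orientation: [-3.117, -0.38, -0.013]
ft_force: [0.5, 1.6, -0.3]
finger_gap: 0.0702
[0.62125751 0.07353792 0.18254586] 17.95
[0.59904062 0.15489766 0.32718665]
270 106
0.108 ((597.0202026367188, 154.9100799560547), (18.51007080078125, 23.802438735961914), 14.376972198486328) ((596.9517211914062, 154.97564697265625), 14.529532432556152)
0.07 ((595.9871215820312, 156.13577270507812), (47.83958053588867, 46.97709274291992), 58.277408599853516) ((596.19970703125, 156.1956329345703), 24.16636848449707)
```

View pics/f6.png

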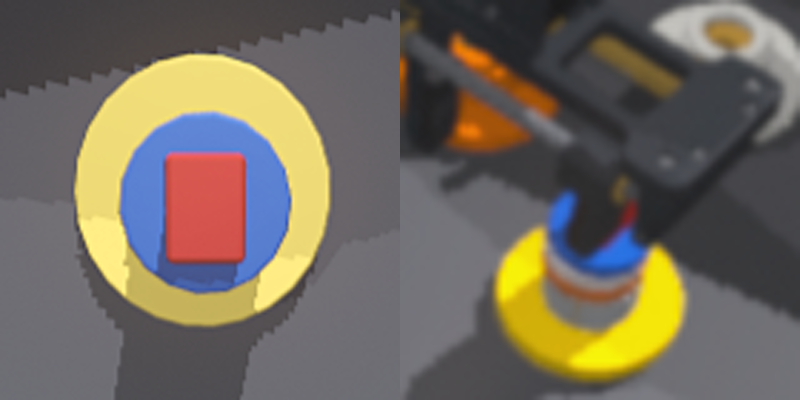

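View pics/s6.png

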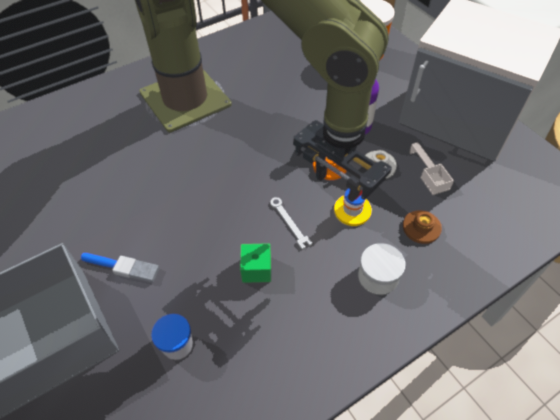

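```bash
python3 -m handwheel '[[[0,0,0],[-10,-45,10],70],[[0,0,0],[-10,-45,10],70],[[0,0,0],[-10,-45,0],70],[[0,0,0],[0,0,0],70],[[0,0,0],[0,0,0],70]]'
python3 - <<'E'
from h import *
cs=cam('scene');ct=cam('top');im2=grab_frame('scene')[:,:,::-1].copy(); im3=grab_frame('top')[:,:,::-1].copy()
for c,z in ((.597,.108),(.597,.07)):
    print(z,proj(cs,[.5965,.155,z]),proj(ct,[.5965,.155,z]))
b=cv2.resize(im2[150:230,315:395],(400,400),interpolation=cv2.INTER_CUBIC)
d=cv2.resize(im3[165:245,185:265],(400,400),interpolation=cv2.INTER_CUBIC)
cv2.imwrite('pics/f7.png',np.hstack([b,d]))
E
```

```text
t: 18.6
eef_pos: [0.5876, -0.054, 0.2017]
orientation: [-3.108, -0.408, -0.008]
ft_force: [-0.2, -0.0, 0.7]
finger_gap: 0.0702
0.108 (np.float64(355.90823868200766), np.float64(184.60934016811538)) (np.float64(220.45247057414537), np.float64(192.35825027713034))
0.07 (np.float64(353.9976271868431), np.float64(194.87852641716276)) (np.float64(222.90977962280095), np.float64(196.09593111800496))
```

View pics/f7.png

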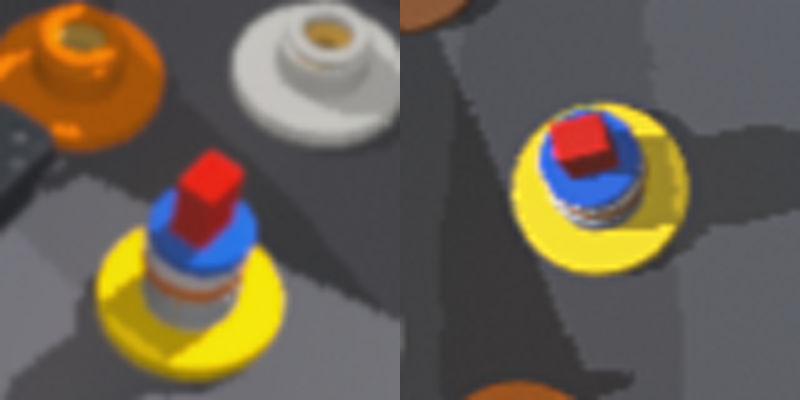

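```bash
python3 -c "
from bench import *
print(observe()['qvel'].round(3)); print(finish_job())"
```

```text
[-0.017  0.002 -0.012 -0.006 -0.002 -0.005  0.002]
the job is handed in; nothing more can be done
None
```

The locking pin is fully home on the yellow foot, through all three shims, and the job was handed in at about 18.7 s of the 70 s.

**What I did**
- I squared the shims by squeezing the stack twice with the jaws, at right angles. Both times the gap closed to 50.1 mm, which matches the 50 mm rings.
- From above, through the shim holes, I found the bush hole about 5 mm off the foot's axis.
- I gripped the pin's handle and lowered the pin through the shims. I then slid pin and stack about 4 mm across and felt downward in small steps. The wrist force never read more than about 2 N.
- The pin stopped with the tool at 76.7 mm. The handle lying on the top shim should put it at 76.6 mm. I then let go and drew the arm away.

**Last checks**
- The handle sits on the blue ring with no rod showing. Its top appears within about 1.5 pixels of where it should be when home.
- The wrist view puts the handle's centre about 1.5 mm from the blue ring's centre. The limit is 4 mm.
- The other things in the scene look undisturbed by eye; I did not measure them.

**Checks that disagreed**
- In the wrist view the handle's top face measured about 7% small. I put this down to pixel resolution, since the stopping height and the other two views agree.
- The wrist camera and the squeeze positions differed by about 1.5 mm on where the rings were. That was within the clearance.

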